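Rack the doming punches by size

ROBOT

A 6-joint arm with a two-finger parallel gripper is mounted at the origin on the work surface. World frame = base frame: x ahead of the robot, y to its left, z up, the work surface at z = 0. Lengths are in m, angles in degrees, forces in N, time in s.
With the tool pointing down it reaches from about 0.275 to 0.85 m from the base axis. Payload 19 kg.
Tool frame: the origin (TCP) lies between the finger pads; the fingertips stand 14 mm ahead of it and the grasp point (between the pads) lies 5 mm behind it; z points along the fingers, y is the line along which they close (so a half turn about z gives the same grasp; the last joint's range is limited). The gripper opens to 85 mm and grips with 20 to 120 N. Pads are 22 mm wide; open, the fingers measure 114 mm over their backs; the gripper's body (76 mm by 85 mm) begins 54 mm behind the grasp point. The pads swing forward as they close: fully open they stand 13 mm farther back than shut.
Start: joints at [59.645, 8.623, 82.357, -0, 89.026, -7.678], TCP at [0.222, 0.531, 0.216] pointing down, gripper open.
Joint ranges: [-160.23, 160.23], [-39.13, 120.54], [6.94, 153.29], [-79.49, 259.48], [9.18, 160.14], [-161.06, 161.06]. Speed limits (degrees/s): [108.29, 108.29, 127.2, 172.46, 172.46, 172.46].

INTERFACE

Orientations are given as a 3x3 rotation matrix whose columns are the frame's x, y, z axes.
In Python, from plant import bot, optics, finder gives the robot as it stands.
- The arm moves only by the shell command python3 -m creep 'ROWS' [OPENING] [FORCE]. ROWS is JSON, a list of rows, each a list of 2 entries, a list of its own where there are three numbers: the shift along the tool's x, y, z in m, then the turn, a rotation vector about the tool's x, y, z in rad. A call has exactly 5 rows; each row is the pose to reach, as a shift and turn from the pose commanded when the call began, along the tool's axes at that moment; what a row does not reach only later rows make up. A row lasts 1/12 s, in which the tool goes at most 41.7 mm and 7.16 degrees, less where a joint would pass 70% of its speed; a pose out of reach is approached as far as the arm can. A call with a gripper value outside its range is refused whole. OPENING is the gripper command: -1 is shut, 1 is fully open, values between are in proportion, set as the call begins (- or left out, the last holds). The fingers move at their own pace and stop on an object; FORCE is the grip in N (left out, the last holds). Time passes only in rows, so rows that repeat a pose let the fingers close, or fill a call up. It gives the time, the measured TCP pose, the force, the opening and the grip force at its end, in the units of the state.
- bot.get_obs(): the state, without advancing time (a new reading comes with each control period).
- optics.camera(name): name is "side" or "top" or "wrist"; returns (picture, depth): 384x512x3 uint8, red, green, blue; 384x512 float32, m along the optical axis (not along the pixel's ray), 0 where there is no reading.
- optics.camera_params(name): a dict with "vertical_fov" (degrees; the focal length in pixels is half the picture's height over the tangent of half this angle, whatever the lens; pixels are square), "cx", "cy" (the principal point, pixels), "rvec" (rotation vector, rad) and "tvec" (3), from world to camera coordinates, as OpenCV has them. Camera axes: x right, y down, z forward; pixel columns grow to the right and rows downward; lengths in m; the calibration is good to about 2 mm. A picture is of the moment at which its call begins: read the wrist's pose just before it. camera_params takes no time and is no camera call; for the wrist camera it gives the pose at the moment of the call.
- bot.close_job(): hands the job in; it is judged then, once.
Trained networks look in the newest picture that a camera, given by its name, has taken for a name from the list of things; names that differ only in an ending like _2 or _b are one class to them, and where a whole thing is asked for, a point or a joint stands for the part that bears it (a point fixed in the world has none). Each returns a list of dicts, best first, with "confidence" (0 to 1); they miss things now and then, are a little off and sometimes report something else, mostly with a low value. They report only what shows in the picture. A call takes as long as a camera call. They do not tell look-alikes from the thing itself.
- finder.spot_in(name, camera): "centre" ([column, row] as shares, 0 to 1, of the picture: columns of its width, rows of its height, amid what is visible of it).
- finder.trace(name, camera): "pixels" (384x512 bool, what is visible of it) and "centre" ([column, row] as shares, 0 to 1, of the picture: columns of its width, rows of its height, amid what is visible of it).
The state is a dict: "time_s": time; "q": joint angles; "joint_velocities": joint speeds; "joint_torque": joint torques, N m; "position": TCP position; "orientation": TCP orientation; "wrist_force": force on the tool from outside, world axes, zero at the start; "ft_torque": the same for the moment, N m; "finger_gap": finger opening in m; "grasp_force": force on a finger pad.
Only numpy, scipy, OpenCV 4.12 (cv2) and the standard library are available. Lean on these libraries where they do the work, as an engineer would, in place of code of your own. Each camera call takes 0.05 s, during which the arm holds its last target. There are 200 camera calls.

TASK

Put the four loose steel doming punches back in the wooden punch rack, one standing in each well, in order of size: the smallest in the well at the end nearest the blue bench vise, growing steadily to the largest at the other end. Their faces are polished, so lower each one in until it stands on the felt rather than dropping it, and do not knock any punch over.

Things in the scene. Friction and masses are not known exactly. Their poses are not given: they have to be found in the camera images.
- punch_26: Doming punch, the smallest of the four: a polished steel ball head 26 mm in diameter on a dark turned steel shank 24 mm in diameter, 75 mm tall in all, standing loose and upright on the bench at the start. Round about its z axis. Origin at the centre of its flat foot, z up along the shank. A straight cylindrical band 26 mm in diameter, good to grip, runs round the head from 50 to 62 mm above the foot, below the dome.
- punch_36: Doming punch, second smallest of the four: a polished steel ball head 36 mm in diameter on a dark turned steel shank 24 mm in diameter, 82 mm tall in all, standing loose and upright on the bench at the start. Round about its z axis. Origin at the centre of its flat foot, z up along the shank. A straight cylindrical band 36 mm in diameter, good to grip, runs round the head from 52 to 64 mm above the foot, below the dome.
- punch_46: Doming punch, second largest of the four: a polished steel ball head 46 mm in diameter on a dark turned steel shank 24 mm in diameter, 89 mm tall in all, standing loose and upright on the bench at the start. Round about its z axis. Origin at the centre of its flat foot, z up along the shank. A straight cylindrical band 46 mm in diameter, good to grip, runs round the head from 54 to 66 mm above the foot, below the dome.
- punch_56: Doming punch, the largest of the four: a polished steel ball head 56 mm in diameter on a dark turned steel shank 24 mm in diameter, 96 mm tall in all, standing loose and upright on the bench at the start. Round about its z axis. Origin at the centre of its flat foot, z up along the shank. A straight cylindrical band 56 mm in diameter, good to grip, runs round the head from 56 to 68 mm above the foot, below the dome.
- well_1: Round well in the dark hardwood punch rack, the rack's left-hand end as seen from the robot (+y), with a green felt disc on its floor. Origin at the centre of the felt, where a punch's foot stands, z up; y runs along the row of wells and x across it. The well is 42 mm across and 24 mm deep, so the rack's top is 24 mm above the origin (36 mm above the bench). The four wells are in one straight row 70 mm apart; the rack is 290 mm long and 80 mm wide, fixed to the bench.
- well_2: Round well in the dark hardwood punch rack, second from that left-hand end, with a green felt disc on its floor. Origin at the centre of the felt, where a punch's foot stands, z up; y runs along the row of wells and x across it. The well is 42 mm across and 24 mm deep, so the rack's top is 24 mm above the origin (36 mm above the bench). The four wells are in one straight row 70 mm apart; the rack is 290 mm long and 80 mm wide, fixed to the bench.
- well_3: Round well in the dark hardwood punch rack, third from the left-hand end, with a green felt disc on its floor. Origin at the centre of the felt, where a punch's foot stands, z up; y runs along the row of wells and x across it. The well is 42 mm across and 24 mm deep, so the rack's top is 24 mm above the origin (36 mm above the bench). The four wells are in one straight row 70 mm apart; the rack is 290 mm long and 80 mm wide, fixed to the bench.
- well_4: Round well in the dark hardwood punch rack, the rack's right-hand end (-y), with a green felt disc on its floor. Origin at the centre of the felt, where a punch's foot stands, z up; y runs along the row of wells and x across it. The well is 42 mm across and 24 mm deep, so the rack's top is 24 mm above the origin (36 mm above the bench). The four wells are in one straight row 70 mm apart; the rack is 290 mm long and 80 mm wide, fixed to the bench.
- vise: Blue bench vise with a steel stake in its jaws, about 230 mm long, 210 mm wide at its handle and 206 mm high, fixed on the bench well beyond the left (+y) or the right (-y) end of the rack. Origin at the centre of its round base, on the bench; z up.
Mind the look-alikes: they are no part of the job. Leave any pink or turquoise look-alike of the punch_56 alone.

How it is judged (in metres and radians):
At the end, for the whole second after the job is handed in: Each punch stands upright (within 0.1 rad) on the felt of its own well (foot within 12 mm of the well's centre and 4 mm of the felt), released and at rest, the sizes growing from the smallest in the end well nearest the vise to the largest in the end well farthest from it (((world y of vise above 0 m and horizontal distance between punch_26 and well_1 below 0.012 m and z of punch_26 in the frame of well_1 between -0.004 and 0.004 m and horizontal distance between punch_36 and well_2 below 0.012 m and z of punch_36 in the frame of well_2 between -0.004 and 0.004 m and horizontal distance between punch_46 and well_3 below 0.012 m and z of punch_46 in the frame of well_3 between -0.004 and 0.004 m and horizontal distance between punch_56 and well_4 below 0.012 m and z of punch_56 in the frame of well_4 between -0.004 and 0.004 m) or (world y of vise below 0 m and horizontal distance between punch_26 and well_4 below 0.012 m and z of punch_26 in the frame of well_4 between -0.004 and 0.004 m and horizontal distance between punch_36 and well_3 below 0.012 m and z of punch_36 in the frame of well_3 between -0.004 and 0.004 m and horizontal distance between punch_46 and well_2 below 0.012 m and z of punch_46 in the frame of well_2 between -0.004 and 0.004 m and horizontal distance between punch_56 and well_1 below 0.012 m and z of punch_56 in the frame of well_1 between -0.004 and 0.004 m)) and angle between each of punch_26, punch_36, punch_46, punch_56's own z axis and vertical below 0.1 rad and linear speed of each of punch_26, punch_36, punch_46, punch_56 below 0.02 m/s and contact force between each of punch_26, punch_36, punch_46, punch_56 and the fingers below 0.1 N); the robot touches nothing.
It fails at once if a punch is knocked over (leans more than about 35 degrees) (angle between any of punch_26, punch_36, punch_46, punch_56's own z axis and vertical above 0.6 rad).
It fails at once if a punch is dropped (falls free with its foot more than 25 mm above the bench, which is 13 mm above the felt) ((height (world z) of punch_26 above 0.025 m and contact force between punch_26 and anything else below 0.05 N) or (height (world z) of punch_36 above 0.025 m and contact force between punch_36 and anything else below 0.05 N) or (height (world z) of punch_46 above 0.025 m and contact force between punch_46 and anything else below 0.05 N) or (height (world z) of punch_56 above 0.025 m and contact force between punch_56 and anything else below 0.05 N)).
It also fails if it takes over 109 s, if anything falls off the work surface, if the arm or the gripper's body presses on something with over 40 N, if the wrist force passes 120 N, or if a joint passes its speed limit or range.

## Working session

There is one attempt and no reset: what is moved stays moved. The work goes in short steps, Python scripts to look and compute and a shell command to move; the robot and the scene stay as the last step left them, time stands still between calls to the robot, and variables do not carry over. Pictures are saved under pics/ and viewed, at most 14 in all, crops included, and the job is handed in when it is done.

```bash
ls; mkdir -p pics
cat > h.py <<'E'
import numpy as np, cv2
from plant import bot, optics, finder
def K(p):
    f=192/np.tan(np.radians(p["vertical_fov"])/2); return f,p["cx"],p["cy"]
def world(p,u,v,d):
    f,cx,cy=K(p); R=cv2.Rodrigues(np.array(p["rvec"],float))[0]
    c=np.stack([(u-cx)/f*d,(v-cy)/f*d,d],-1)
    return (c-np.array(p["tvec"]).ravel())@R
def save(n,im): cv2.imwrite("pics/"+n,im[:,:,::-1])
def cloud(cam,dep):
    v,u=np.mgrid[:384,:512]; return world(optics.camera_params(cam),u,v,dep)
E
python3 - <<'E'
from h import *
np.set_printoptions(precision=4,suppress=True)
ims=[]
for c in("top","side"):
    im,d=optics.camera(c); save(c+"0.png",im); W=cloud(c,d)
    p=optics.camera_params(c);R=cv2.Rodrigues(np.array(p["rvec"],float))[0];print(c,p, -R.T@np.array(p["tvec"]).ravel())
    for n in("punch_26","punch_36","punch_46","punch_56","well_1","vise"):
        for r in finder.trace(n,c)[:6]:
            m=r["pixels"]&(d>0); w=W[m]
            if len(w)==0: continue
            print(n,round(r["confidence"],2),np.array(r["centre"])*[512,384],m.sum(),"med",np.median(w,0),"min",np.percentile(w,2,0),"max",np.percentile(w,98,0))
o=bot.get_obs();print(o["time_s"],o["orientation"],o["finger_gap"])
E
```

```text
pics
top {'vertical_fov': 46.802802188220895, 'cx': 260.80313191418105, 'cy': 190.75179665009395, 'rvec': array([ 2.1605, -2.2089,  0.1235]), 'tvec': array([-0.0125,  0.5316,  1.4762])} [0.3946 0.0096 1.5186]
punch_26 0.72 [325.376  217.3056] 155 med [ 0.4326 -0.2281  0.0823] min [ 0.4134 -0.2488  0.0607] max [ 0.4524 -0.2093  0.0916]
punch_26 0.7 [310.1184 247.9104] 230 med [ 0.338  -0.1789  0.0877] min [ 0.3147 -0.2062  0.0667] max [ 0.3628 -0.1567  0.0991]
punch_26 0.63 [319.3856 137.5872] 221 med [ 0.6944 -0.224   0.0871] min [ 0.6732 -0.2522  0.0655] max [ 0.7197 -0.201   0.0978]
punch_26 0.6 [338.4832 166.0032] 210 med [ 0.5931 -0.281   0.0874] min [ 0.5713 -0.3064  0.0643] max [ 0.6177 -0.2596  0.0999]
punch_26 0.54 [275.4048 203.7888] 65 med [ 0.4784 -0.0743  0.0785] min [ 0.4656 -0.0878  0.0716] max [ 0.4917 -0.0618  0.0868]
punch_26 0.49 [162.2016 170.4192] 76 med [0.5949 0.298  0.0665] min [0.5859 0.2908 0.0002] max [0.6086 0.3144 0.0788]
punch_36 0.72 [325.376  217.3056] 155 med [ 0.4326 -0.2281  0.0823] min [ 0.4134 -0.2488  0.0607] max [ 0.4524 -0.2093  0.0916]
punch_36
[... 4898 characters left out ...]
ed [ 0.6907 -0.243   0.0752] min [ 0.6703 -0.2594  0.0016] max [ 0.7181 -0.2125  0.094 ]
punch_56 0.73 [220.8768 241.6128] 391 med [ 0.3338 -0.198   0.0744] min [ 0.3094 -0.2153 -0.0031] max [ 0.3585 -0.1555  0.0947]
punch_56 0.54 [257.024  248.4864] 281 med [ 0.4283 -0.2461  0.0703] min [ 0.4097 -0.2586  0.0083] max [ 0.45   -0.2275  0.0877]
punch_56 0.53 [266.496 213.696] 214 med [ 0.476  -0.0874  0.0541] min [ 0.4609 -0.0967 -0.0031] max [ 0.51   -0.0053  0.0795]
vise 0.6 [308.992  343.1808] 6743 med [ 0.4745 -0.6058  0.1198] min [ 0.3734 -0.6415 -0.0002] max [ 0.5903 -0.4975  0.205 ]
0.7 [[-0.9227  0.3855 -0.    ]
 [ 0.3855  0.9227 -0.0001]
 [-0.     -0.0001 -1.    ]] 0.08551666993254867
```

View pictures.

```bash
python3 -c "
import cv2,numpy as np
a=cv2.imread('pics/top0.png')[110:280,140:370];b=cv2.imread('pics/side0.png')[150:300,120:380]
cv2.imwrite('pics/topc.png',cv2.resize(a,(800,591),interpolation=2));cv2.imwrite('pics/sidec.png',cv2.resize(b,(800,462),interpolation=2))"
```

```text
(no output)
```

View pics/topc.png

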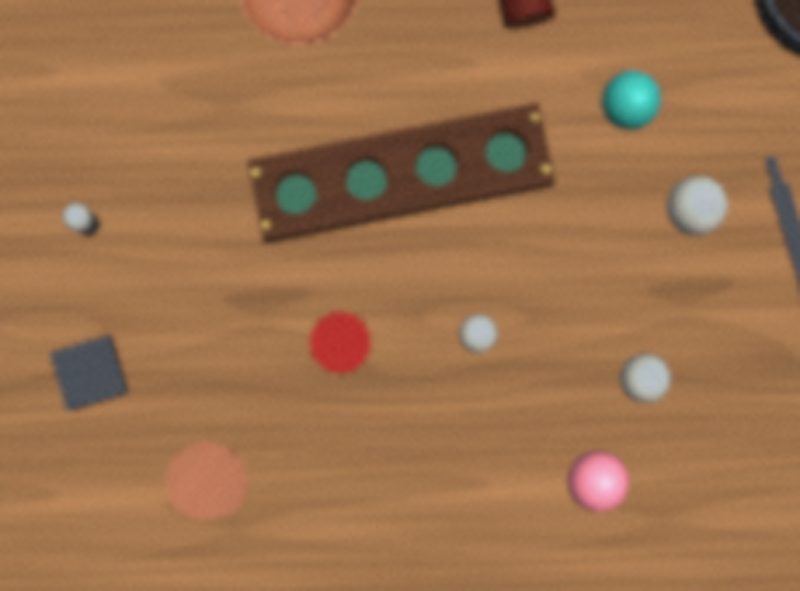

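View pics/sidec.png

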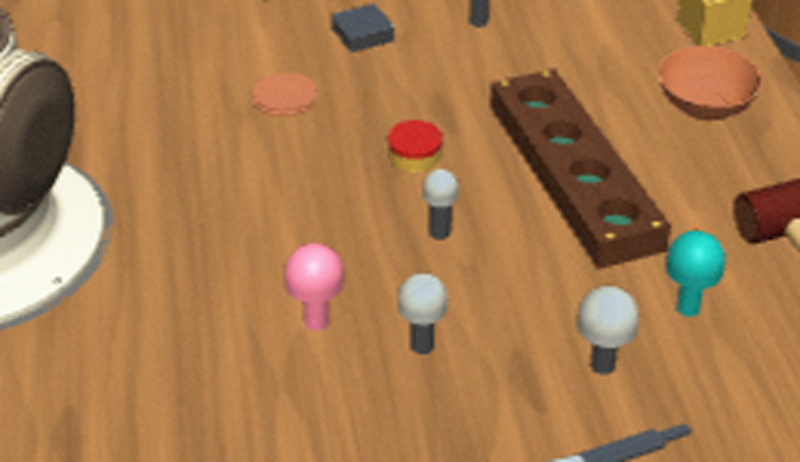

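The vise is on the -y side, so punch_26 goes in well_4, 36 in well_3, 46 in well_2 and 56 in well_1.

In the top crop, the steel punches are at (77,216) for 26, (479,333) for 36, (647,378) for 46 and (699,205) for 56. The wells are at (296,193) to (506,152). The pink look-alike is at (600,481) and the turquoise one at (632,99). I'm moving to punch_26 first.

```bash
python3 -m creep '[[[-0.04,-0.007,0],[0,0,0]],[[-0.08,-0.013,0],[0,0,0]],[[-0.12,-0.02,0],[0,0,0]],[[-0.16,-0.026,0],[0,0,0]],[[-0.2,-0.033,0],[0,0,0]]]' 0.5 40
python3 -m creep '[[[-0.04,-0.006,0],[0,0,0.12]],[[-0.08,-0.012,0],[0,0,0.24]],[[-0.12,-0.018,0],[0,0,0.36]],[[-0.16,-0.025,0],[0,0,0.48]],[[-0.18,-0.03,0],[0,0,0.5]]]'
python3 -m creep '[[[0,0,0],[0,0,0.12]],[[0,0,0],[0,0,0.24]],[[0,0,0],[0,0,0.36]],[[0,0,0],[0,0,0.48]],[[0,0,0],[0,0,0.495]]]'
python3 - <<'E'
from h import *
np.set_printoptions(precision=4,suppress=True)
o=bot.get_obs();print(o["time_s"],o["position"],o["orientation"],o["q"])
p=optics.camera_params("wrist");R=cv2.Rodrigues(np.array(p["rvec"],float))[0];C=-R.T@np.array(p["tvec"]).ravel();print(p["vertical_fov"],"cam in tool",(C-o["position"])@np.array(o["orientation"]),"axis",R[2]@np.array(o["orientation"]))
im,d=optics.camera("wrist");save("w1.png",im);W=cloud("wrist",d)
for r in finder.trace("punch_26","wrist"):
    w=W[r["pixels"]&(d>0)]; 
    if len(w): print(r["confidence"],np.array(r["centre"])*[512,384],len(w),np.median(w,0),np.percentile(w,1,0),np.percentile(w,99,0))
E
```

```text
time_s: 1.12
position: [0.3948, 0.4218, 0.2162]
orientation: [[-0.923, 0.385, 0.0], [0.385, 0.923, 0.0], [-0.0, 0.0, -1.0]]
wrist_force: [0.3, 1.0, 0.5]
finger_gap: 0.0637
grasp_force: 0.0
time_s: 1.53
position: [0.5512, 0.3231, 0.2155]
orientation: [[-0.617, 0.787, 0.0], [0.787, 0.617, -0.001], [-0.001, -0.0, -1.0]]
wrist_force: [0.2, -0.2, -0.6]
finger_gap: 0.0642
grasp_force: 0.0
time_s: 1.95
position: [0.5481, 0.3258, 0.216]
orientation: [[-0.173, 0.985, -0.0], [0.985, 0.173, -0.0], [-0.0, -0.0, -1.0]]
wrist_force: [0.2, -0.3, 0.0]
finger_gap: 0.0642
grasp_force: 0.0
1.95 [0.5481 0.3258 0.216 ] [[-0.1726  0.985  -0.0002]
 [ 0.985   0.1726 -0.0001]
 [-0.0001 -0.0002 -1.    ]] [23.8129 16.1473 73.2996 -0.0026 90.5671 13.8719]
64.9204990991641 cam in tool [ 0.0771 -0.0008 -0.1592] axis [-0.2994 -0.0015  0.9541]
0.97 [287.0784 197.4912] 703 [0.5931 0.3081 0.0684] [0.5836 0.2912 0.0017] [0.6082 0.3152 0.0769]
```

View pics/w1.png

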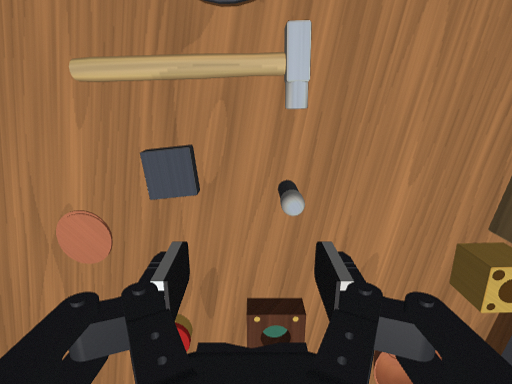

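The wrist view shows punch_26's head at (292,203), with the rack's +y end wall at (275,330) and nothing near the punch. Next I'll fit its axis by known radius.

```bash
cat >> h.py <<'E'
from scipy.optimize import least_squares
np.set_printoptions(precision=4,suppress=True)
def fit(w,r):
    w=w[w[:,2]>(np.percentile(w[:,2],98)-2*r)]
    w=w[w[:,2]>0.045] if r>.012 else w
    f=lambda p: np.sqrt((w[:,0]-p[0])**2+(w[:,1]-p[1])**2+np.maximum(w[:,2]-p[2],0)**2)-r
    s=least_squares(f,[*np.median(w,0)[:2],np.percentile(w[:,2],98)-r],loss="soft_l1",f_scale=.001)
    return s.x+[0,0,r], np.sqrt(np.mean(s.fun**2)), len(w)
def punch(cam,xy,r):
    o=bot.get_obs(); im,d=optics.camera(cam); W=cloud(cam,d); best=None
    for t in finder.trace("punch_26",cam):
        w=W[t["pixels"]&(d>0)]
        if len(w)<20: continue
        if np.hypot(*(np.median(w,0)[:2]-xy))<.05 and (best is None or len(w)>len(best)): best=w
    if best is None: print("none");return im
    x,e,n=fit(best,r); print(cam,"axis/top",x,"rms",e,n); delta([*x[:2],o["position"][2]],o); return im
def delta(T,o=None):
    o=o or bot.get_obs(); print("t",o["time_s"],"tcp",np.array(o["position"]),"tool shift",(np.array(T)-o["position"])@np.array(o["orientation"]))
E
python3 - <<'E'
from h import *
for c in("wrist","top"): punch(c,[.595,.30],.013)
punch("top",[.432,-.228],.023); punch("top",[.478,-.074],.018); punch("top",[.593,-.281],.028)
# wells from top: rack top plane points
im,d=optics.camera("top");W=cloud("top",d);v,u=np.mgrid[:384,:512]
m=(abs(W[...,2]-.036)<.006)&(abs(W[...,0]-.642)<.1)&(abs(W[...,1])<.19); 
import cv2
pts=W[m]; rect=cv2.minAreaRect((pts[:,:2]*1000).astype(np.float32)); print(rect,len(pts))
hsv=cv2.cvtColor(im,cv2.COLOR_RGB2HSV); g=(hsv[...,0]>60)&(hsv[...,0]<90)&(hsv[...,1]>70)&(abs(W[...,0]-.642)<.06)&(abs(W[...,1])<.15)&(W[...,2]<.03)
n,l,s,c=cv2.connectedComponentsWithStats(g.astype(np.uint8))
for i in range(1,n):
    if s[i,4]>20: print(s[i,4],W[l==i].mean(0))
E
```

```text
wrist axis/top [0.5963 0.302  0.0762] rms 0.00044331507259035875 505
t 2.05 tcp [0.548  0.3259 0.216 ] tool shift [-0.0322  0.0431 -0.    ]
none
top axis/top [ 0.4326 -0.2312  0.0895] rms 0.0022944102238012186 145
t 2.25 tcp [0.548  0.3259 0.2161] tool shift [-0.527  -0.2146  0.0001]
none
top axis/top [ 0.5966 -0.2869  0.0958] rms 0.0020585996233651815 233
t 2.45 tcp [0.548  0.3259 0.2161] tool shift [-0.6116 -0.0625  0.0001]
((640.4991455078125, -6.0013580322265625), (82.44794464111328, 290.0506286621094), 10.075352668762207) 1457
85 [ 0.6598 -0.1109  0.0122]
86 [ 0.6477 -0.0412  0.0121]
86 [0.6343 0.0279 0.012 ]
81 [0.6222 0.0976 0.0125]
```

```bash
python3 -m creep '[[[-0.032,0.043,0],[0,0,0]],[[-0.032,0.043,0.03],[0,0,0]],[[-0.032,0.043,0.06],[0,0,0]],[[-0.032,0.043,0.08],[0,0,0]],[[-0.032,0.043,0.1],[0,0,0]]]'
python3 - <<'E'
from h import *
im=punch("wrist",[.596,.302],.013);save("w2.png",im)
E
```

```text
time_s: 3.02
position: [0.5959, 0.3017, 0.1143]
orientation: [[-0.179, 0.984, -0.001], [0.984, 0.179, -0.001], [-0.0, -0.001, -1.0]]
wrist_force: [-0.0, 0.3, 0.4]
finger_gap: 0.0642
grasp_force: 0.0
wrist axis/top [0.5949 0.3014 0.0723] rms 0.0004369537677039854 1074
t 3.0167 tcp [0.5959 0.3017 0.1143] tool shift [-0.0001 -0.001   0.    ]
```

View pics/w2.png

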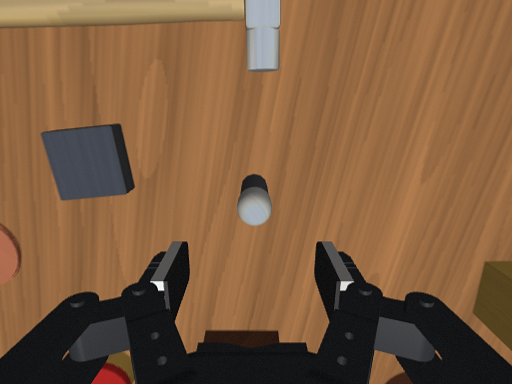

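Punch_26's head, at (255,205), is centred between the fingers, which stand at about (170,270) and (333,270). I'll go down and grip.

```bash
python3 -m creep '[[[0,-0.001,0.015],[0,0,0]],[[0,-0.001,0.03],[0,0,0]],[[0,-0.001,0.045],[0,0,0]],[[0,-0.001,0.058],[0,0,0]],[[0,-0.001,0.062],[0,0,0]]]'
python3 -m creep '[[[0,0,0],[0,0,0]],[[0,0,0],[0,0,0]],[[0,0,0],[0,0,0]],[[0,0,0],[0,0,0]],[[0,0,0],[0,0,0]]]' -1 60
python3 -m creep '[[[0,0,0],[0,0,0]],[[0,0,-0.002],[0,0,0]],[[0,0,-0.005],[0,0,0]],[[0,0,-0.01],[0,0,0]],[[0,0,-0.02],[0,0,0]]]'
python3 -c "
from h import *
delta([.6598,-.1105,.19])"
```

```text
time_s: 3.53
position: [0.5947, 0.3018, 0.0531]
orientation: [[-0.179, 0.984, -0.001], [0.984, 0.179, -0.001], [-0.0, -0.001, -1.0]]
wrist_force: [-0.1, -0.5, -1.0]
finger_gap: 0.0642
grasp_force: 0.0
time_s: 3.95
position: [0.5973, 0.3027, 0.058]
orientation: [[-0.179, 0.984, 0.006], [0.984, 0.179, 0.002], [0.001, 0.007, -1.0]]
wrist_force: [0.9, -0.5, 45.4]
finger_gap: 0.0039
grasp_force: 19.4
time_s: 4.37
position: [0.5946, 0.3017, 0.0738]
orientation: [[-0.179, 0.984, -0.002], [0.984, 0.179, -0.001], [-0.0, -0.002, -1.0]]
wrist_force: [0.5, 0.2, 0.5]
finger_gap: 0.0002
grasp_force: 0.0
t 4.3667 tcp [0.5946 0.3017 0.0738] tool shift [-0.4173 -0.0098 -0.116 ]
```

```bash
python3 - <<'E'
from h import *
im=punch("wrist",[.596,.302],.013)
im2,d=optics.camera("side");save("w3.png",np.hstack([im,cv2.resize(im2[120:220,300:430],(499,384))])[:, :])
E
python3 -c "
import cv2;a=cv2.imread('pics/w3.png');cv2.imwrite('pics/w3.png',cv2.resize(a,(800,304)))"
```

```text
wrist axis/top [0.5956 0.3017 0.0793] rms 0.0021469812953522236 1165
t 4.3667 tcp [0.5946 0.3017 0.0738] tool shift [-0.0002  0.001  -0.    ]
```

View pics/w3.png

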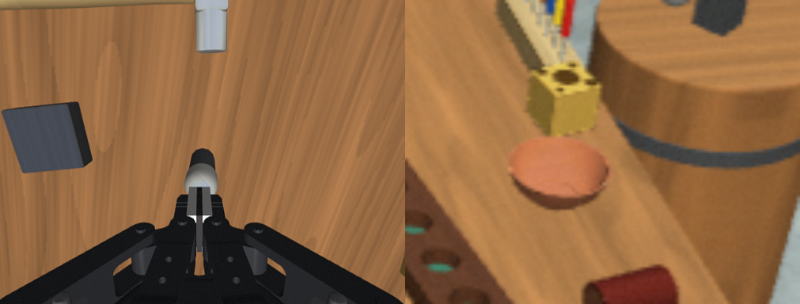

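Punch_26 still stands upright, at (201,170) in the left half. The fingers closed on its dome and slid off. Before retrying I need to know where the fingertips really are.

Run:
```python
from h import *
o=bot.get_obs();R=np.array(o["orientation"]);im,d=optics.camera("wrist");W=cloud("wrist",d)
T=(W-o["position"])@R
g=W[60:200,300:420].reshape(-1,3);print("table z",np.median(g[:,2]))
for v in range(190,300,6): print(v,d[v,255],[T[v,u].round(4) for u in(246,255,266)],im[v,255])
```

```text
table z 0.000415164138177402
190 0.22855633 [array([ 0.0095, -0.0059,  0.0668]), array([0.0114, 0.0011, 0.0604]), array([0.0073, 0.0101, 0.0741])] [34 35 36]
196 0.21357921 [array([ 0.0095, -0.0056,  0.0515]), array([0.0117, 0.0009, 0.0448]), array([0.0078, 0.0093, 0.0567])] [33 35 35]
202 0.2020423 [array([ 0.0096, -0.0053,  0.0379]), array([0.0114, 0.0008, 0.0326]), array([0.0095, 0.0085, 0.0381])] [36 37 38]
208 0.18713792 [array([ 0.0103, -0.005 ,  0.0237]), array([0.0127, 0.0007, 0.0174]), array([0.0116, 0.0077, 0.0204])] [82 82 79]
214 0.18069966 [array([ 0.0101, -0.0048,  0.0138]), array([0.0115, 0.0006, 0.0103]), array([0.0115, 0.0072, 0.0102])] [101  99  95]
220 0.1758747 [array([ 0.0091, -0.0047,  0.0065]), array([0.0099, 0.0006, 0.0047]), array([0.0094, 0.0071, 0.0058])] [140 138 132]
226 0.17490326 [array([ 0.006 , -0.0047,  0.005 ]), array([0.0069, 0.0006, 0.0028]), array([0.007 , 0.007 , 0.0025])] [169 172 169]
232 0.17433551 [array([ 0.0032, -0.0046,  0.0026]), array([0.0039, 0.0006, 0.0012]), array([0.0043, 0.0069, 0.0002])] [172 180 190]
238 0.14964472 [array([ 0.011
[... 752 characters left out ...]
46, -0.0498])] [14 13 14]
274 0.12026655 [array([ 0.011 , -0.0035, -0.0539]), array([ 0.0106,  0.0001, -0.0533]), array([ 0.0124,  0.0043, -0.0562])] [57 55 56]
280 0.12092586 [array([ 0.0123, -0.0033, -0.0601]), array([ 0.008 ,  0.0001, -0.0535]), array([ 0.0128,  0.0041, -0.0608])] [62 60 59]
286 0.12177558 [array([ 0.012 , -0.0033, -0.0634]), array([ 0.0052,  0.0001, -0.0535]), array([ 0.0119,  0.004 , -0.0633])] [78 75 76]
292 0.12189131 [array([ 0.0088, -0.0033, -0.0625]), array([ 0.0028,  0.0001, -0.0541]), array([ 0.0129,  0.0038, -0.0683])] [75 73 73]
298 0.12445627 [array([ 0.0062, -0.0033, -0.0626]), array([-0.0011,  0.0001, -0.0526]), array([ 0.0124,  0.0037, -0.0709])] [74 71 72]
```

The wrist depth shows the shut fingertips about 21 mm *behind* the reported TCP, not 14 mm ahead, which explains the slip off the dome. I'll rise, open stepwise and measure tip depth at each head's opening.

```bash
cat > tip.py <<'E'
from h import *
o=bot.get_obs();im,d=optics.camera("wrist");T=(cloud("wrist",d)-o["position"])@np.array(o["orientation"])
h=o["finger_gap"]/2
for s in(-1,1):
    m=(d>0)&(abs(T[...,0])<.016)&(s*T[...,1]>h-.006)&(s*T[...,1]<h+.016)&(T[...,2]<.02)&(T[...,2]>-.09)
    print(round(2*h,4),s,"tip z",np.percentile(T[m][:,2],[90,97,99.5]),m.sum())
E
python3 -m creep '[[[0,0,-0.02],[0,0,0]],[[0,0,-0.04],[0,0,0]],[[0,0,-0.06],[0,0,0]],[[0,0,-0.06],[0,0,0]],[[0,0,-0.06],[0,0,0]]]' -0.39 60 | grep -E 'pos|gap'; python3 tip.py
python3 -m creep '[[[0,0,0],[0,0,0]],[[0,0,0],[0,0,0]],[[0,0,0],[0,0,0]],[[0,0,0],[0,0,0]],[[0,0,0],[0,0,0]]]' 0.076 | grep gap; python3 tip.py
python3 -m creep '[[[0,0,0],[0,0,0]],[[0,0,0],[0,0,0]],[[0,0,0],[0,0,0]],[[0,0,0],[0,0,0]],[[0,0,0],[0,0,0]]]' 0.31 | grep gap; python3 tip.py
python3 -c "
from h import *
im=punch('wrist',[.596,.302],.013);save('w4.png',im)"
```

```text
position: [0.5954, 0.302, 0.1347]
finger_gap: 0.0261
0.0261 -1 tip z [-0.0292 -0.0229 -0.0184] 2833
0.0261 1 tip z [-0.03   -0.023  -0.0187] 3034
finger_gap: 0.0457
0.0457 -1 tip z [-0.0316 -0.0251 -0.0212] 3198
0.0457 1 tip z [-0.0323 -0.0254 -0.0211] 3534
finger_gap: 0.0558
0.0558 -1 tip z [-0.033  -0.0263 -0.0227] 3616
0.0558 1 tip z [-0.0337 -0.0266 -0.0225] 3992
wrist axis/top [0.5964 0.3019 0.0762] rms 0.00043265290883693714 902
t 5.9667 tcp [0.5951 0.3019 0.1341] tool shift [-0.0003  0.0013 -0.    ]
```

View pics/w4.png

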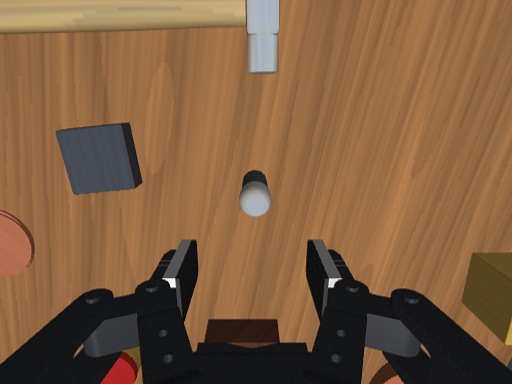

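Punch_26 stands at (256,198), midway between the fingers. The tips sit 18–23 mm behind the reported TCP, depending on opening, so the TCP must go to about z = 0.018.

```bash
python3 -m creep '[[[0,0,0.025],[0,0,0]],[[0,0,0.05],[0,0,0]],[[0,0,0.075],[0,0,0]],[[0,0.001,0.1],[0,0,0]],[[0,0.001,0.116],[0,0,0]]]'
python3 -m creep '[[[0,0,0],[0,0,0]],[[0,0,0],[0,0,0]],[[0,0,0],[0,0,0]],[[0,0,0],[0,0,0]],[[0,0,0],[0,0,0]]]' -1 60
python3 -c "
from h import *
delta([.6598,-.1105,.16])"
```

```text
time_s: 6.48
position: [0.5952, 0.3017, 0.0155]
orientation: [[-0.179, 0.984, -0.002], [0.984, 0.179, -0.001], [-0.0, -0.002, -1.0]]
wrist_force: [-0.4, -0.8, 0.4]
finger_gap: 0.0561
grasp_force: 0.0
time_s: 6.9
position: [0.5965, 0.3023, 0.0193]
orientation: [[-0.179, 0.984, 0.002], [0.984, 0.179, 0.0], [0.0, 0.002, -1.0]]
wrist_force: [-0.7, -0.2, -1.3]
finger_gap: 0.0247
grasp_force: 58.8
t 6.9 tcp [0.5965 0.3023 0.0193] tool shift [-0.4174 -0.0114 -0.1408]
```

```bash
python3 -m creep '[[[0,0,-0.003],[0,0,0]],[[0,0,-0.01],[0,0,0]],[[0,0,-0.025],[0,0,0]],[[0,0,-0.045],[0,0,0]],[[0,0,-0.07],[0,0,0]]]'
python3 -m creep '[[[0,0,-0.025],[0,0,0]],[[0,0,-0.045],[0,0,0]],[[0,0,-0.06],[0,0,0]],[[0,0,-0.07],[0,0,0]],[[-0.01,0,-0.07],[0,0,0]]]' | grep -E 'pos|gap|grasp'
python3 -m creep '[[[-0.02,0,0],[0,0,0]],[[-0.05,-0.001,0],[0,0,0]],[[-0.08,-0.002,0],[0,0,0]],[[-0.11,-0.003,0],[0,0,0]],[[-0.14,-0.004,0],[0,0,0]]]'  | grep -E 'pos|gap|grasp'
python3 -m creep '[[[-0.03,-0.001,0],[0,0,0]],[[-0.06,-0.002,0],[0,0,0]],[[-0.09,-0.003,0],[0,0,0]],[[-0.12,-0.004,0],[0,0,0]],[[-0.15,-0.005,0],[0,0,0]]]'  | grep -E 'pos|gap|grasp'
python3 -m creep '[[[-0.03,0,0],[0,0,0]],[[-0.06,-0.001,0],[0,0,0]],[[-0.085,-0.002,0],[0,0,0]],[[-0.105,-0.002,0],[0,0,0]],[[-0.115,-0.002,0],[0,0,0]]]'  | grep -E 'pos|gap|grasp'
python3 - <<'E'
from h import *
delta([.6598,-.1105,.16])
im,d=optics.camera("wrist");save("w5.png",im);W=cloud("wrist",d);T=W
for r in finder.trace("well_1","wrist"):
    w=W[r["pixels"]&(d>0)]; w=w[w[:,2]<.02]
    if len(w): print(r["confidence"],np.array(r["centre"])*[512,384],len(w),w.mean(0))
E
```

```text
time_s: 7.32
position: [0.5955, 0.3019, 0.0885]
orientation: [[-0.179, 0.984, -0.002], [0.984, 0.179, -0.001], [-0.0, -0.002, -1.0]]
wrist_force: [-0.3, -0.7, -2.2]
finger_gap: 0.0246
grasp_force: 59.0
position: [0.5983, 0.2935, 0.161]
finger_gap: 0.0244
grasp_force: 59.0
position: [0.6186, 0.1518, 0.1571]
finger_gap: 0.0244
grasp_force: 59.0
position: [0.6404, 0.0032, 0.1572]
finger_gap: 0.0238
grasp_force: 59.0
position: [0.659, -0.1113, 0.157]
finger_gap: 0.0243
grasp_force: 59.0
t 8.9833 tcp [ 0.659  -0.1113  0.157 ] tool shift [ 0.0006  0.0009 -0.003 ]
0.95 [251.0848 174.4128] 961 [ 0.6574 -0.1116  0.0133]
0.85 [253.0816  20.8128] 1596 [0.6328 0.0281 0.0133]
0.83 [251.0848 106.2912] 1332 [ 0.645  -0.0417  0.0133]
```

View pics/w5.png

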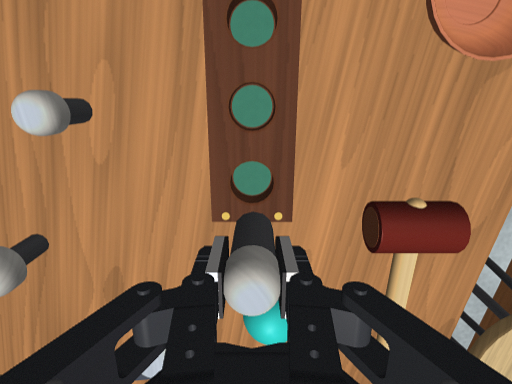

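Punch_26 is held upright at (250,280), and the well_4 felt at (251,178) is right where the pose says. Lowering it in now.

```bash
python3 -m creep '[[[0,0.001,0.015],[0,0,0]],[[0,0.001,0.035],[0,0,0]],[[0,0.001,0.055],[0,0,0]],[[0,0.001,0.075],[0,0,0]],[[0,0.001,0.09],[0,0,0]]]' | grep -E 'pos|wri|gap|grasp'
python3 -m creep '[[[0,0,0.01],[0,0,0]],[[0,0,0.02],[0,0,0]],[[0,0,0.027],[0,0,0]],[[0,0,0.032],[0,0,0]],[[0,0,0.034],[0,0,0]]]' | grep -E 'pos|wri|gap|grasp'
python3 -m creep '[[[0,0,0],[0,0,0]],[[0,0,0.001],[0,0,0]],[[0,0,0.002],[0,0,0]],[[0,0,0.002],[0,0,0]],[[0,0,0.002],[0,0,0]]]' | grep -E 'pos|wri|gap|grasp'
```

```text
position: [0.6596, -0.1067, 0.066]
wrist_force: [0.6, -0.4, -3.3]
finger_gap: 0.0243
grasp_force: 59.0
position: [0.6605, -0.1079, 0.0337]
wrist_force: [-0.3, 0.0, -2.6]
finger_gap: 0.0242
grasp_force: 59.0
position: [0.6606, -0.1081, 0.0324]
wrist_force: [-0.5, -0.3, -2.2]
finger_gap: 0.0241
grasp_force: 59.0
```

```bash
python3 -m creep '[[[0,0,0.001],[0,0,0]],[[0,0,0.002],[0,0,0]],[[0,0,0.002],[0,0,0]],[[0,0,0.002],[0,0,0]],[[0,0,0.002],[0,0,0]]]' | grep -E 'pos|wri|gap'
python3 -m creep '[[[0,0,0.001],[0,0,0]],[[0,0,0.0015],[0,0,0]],[[0,0,0.0015],[0,0,0]],[[0,0,0.0015],[0,0,0]],[[0,0,0.0015],[0,0,0]]]' | grep -E 'pos|wri|gap'
```

```text
position: [0.6609, -0.1082, 0.0311]
wrist_force: [-1.7, 0.7, 7.1]
finger_gap: 0.0242
position: [0.6613, -0.1084, 0.0309]
wrist_force: [-5.6, 0.5, 19.7]
finger_gap: 0.0242
```

Felt contact. I'll relieve 1.5 mm, open, then rise.

```bash
python3 -m creep '[[[0,0,-0.001],[0,0,0]],[[0,0,-0.0015],[0,0,0]],[[0,0,-0.0015],[0,0,0]],[[0,0,-0.0015],[0,0,0]],[[0,0,-0.0015],[0,0,0]]]' | grep -E 'pos|wri|gap'
python3 -m creep '[[[0,0,0],[0,0,0]],[[0,0,0],[0,0,0]],[[0,0,0],[0,0,0]],[[0,0,0],[0,0,0]],[[0,0,0],[0,0,0]]]' 0.5 | grep -E 'wri|gap'
python3 -m creep '[[[0,0,-0.02],[0,0,0]],[[0,0,-0.045],[0,0,0]],[[0,0,-0.07],[0,0,0]],[[0,0,-0.1],[0,0,0]],[[0,0,-0.13],[0,0,0]]]' | grep -E 'time|pos|wri|gap'
python3 - <<'E'
from h import *
punch("wrist",[.66,-.11],.013)
delta([.478,-.077,.16])
E
```

```text
position: [0.6609, -0.1082, 0.031]
wrist_force: [-1.9, 0.5, 8.7]
finger_gap: 0.0245
wrist_force: [0.2, -0.7, 0.8]
finger_gap: 0.0639
time_s: 12.42
position: [0.6602, -0.1079, 0.1611]
wrist_force: [0.9, 0.0, -0.7]
finger_gap: 0.0641
wrist axis/top [ 0.6633 -0.1091  0.0953] rms 0.00048779202294649753 798
t 12.4167 tcp [ 0.6602 -0.1079  0.1611] tool shift [-0.0018  0.0029 -0.    ]
t 12.5167 tcp [ 0.6623 -0.1084  0.1657] tool shift [ 0.064  -0.1757  0.0043]
```

```bash
python3 -m creep '[[[0,0,0],[0,0,0]],[[0,0,0],[0,0,0]],[[0,0,0],[0,0,0]],[[0,0,0],[0,0,0]],[[0,0,0],[0,0,0]]]' 0.5 | grep -E 'pos'
python3 - <<'E'
from h import *
punch("wrist",[.66,-.11],.013)
delta([.478,-.077,.16])
E
```

```text
position: [0.6602, -0.1079, 0.1592]
wrist axis/top [ 0.6609 -0.1084  0.0884] rms 0.00045028686812390576 788
t 12.9333 tcp [ 0.6602 -0.1079  0.1592] tool shift [-0.0006  0.0006 -0.    ]
t 13.0333 tcp [ 0.6604 -0.108   0.1596] tool shift [ 0.0631 -0.1739 -0.0003]
```

```bash
python3 -m creep '[[[0.013,-0.035,0],[0,0,0]],[[0.026,-0.07,0],[0,0,0]],[[0.039,-0.105,0],[0,0,0]],[[0.052,-0.14,0],[0,0,0]],[[0.063,-0.172,0],[0,0,0]]]' 0.5 | grep -E 'pos'
python3 -m creep '[[[0,0,0.01],[0,0,0]],[[0,0,0.01],[0,0,0]],[[0,0,0.01],[0,0,0]],[[0,0,0.01],[0,0,0]],[[0,0,0.01],[0,0,0]]]' | grep -E 'pos'
python3 - <<'E'
from h import *
im=punch("wrist",[.478,-.077],.018);save("w6.png",im)
E
```

```text
position: [0.4779, -0.0762, 0.1597]
position: [0.4808, -0.077, 0.1501]
wrist axis/top [ 0.4773 -0.0756  0.0831] rms 0.00047791188523899623 1457
t 13.8667 tcp [ 0.4808 -0.077   0.1501] tool shift [ 0.002  -0.0032  0.    ]
```

View pics/w6.png

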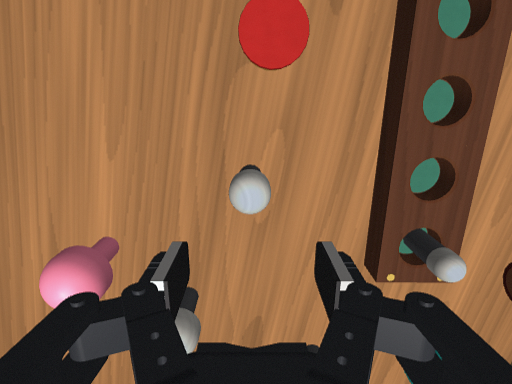

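Punch_36 is at (250,190), centred between the fingers, and punch_26 stands in well_4 at (435,250). Gripping punch_36.

```bash
python3 -m creep '[[[0.001,-0.001,0.02],[0,0,0]],[[0.002,-0.002,0.05],[0,0,0]],[[0.002,-0.003,0.08],[0,0,0]],[[0.002,-0.003,0.11],[0,0,0]],[[0.002,-0.003,0.132],[0,0,0]]]' | grep -E 'pos|wri'
python3 -m creep '[[[0,0,0],[0,0,0]],[[0,0,0],[0,0,0]],[[0,0,0],[0,0,0]],[[0,0,0],[0,0,0]],[[0,0,0],[0,0,0]]]' -1 60 | grep -E 'pos|wri|gap|grasp'
python3 -m creep '[[[0,0,-0.003],[0,0,0]],[[0,0,-0.01],[0,0,0]],[[0,0,-0.025],[0,0,0]],[[0,0,-0.045],[0,0,0]],[[0,0,-0.07],[0,0,0]]]' | grep -E 'pos|wri|gap|grasp'
```

```text
position: [0.4761, -0.0752, 0.0158]
wrist_force: [0.1, 0.1, -0.7]
position: [0.4773, -0.0756, 0.0193]
wrist_force: [-0.7, 0.9, -3.3]
finger_gap: 0.0346
grasp_force: 59.9
position: [0.4761, -0.0752, 0.0888]
wrist_force: [0.1, 0.5, -3.8]
finger_gap: 0.0345
grasp_force: 60.3
```

```bash
python3 -m creep '[[[0,0,-0.025],[0,0,0]],[[0,0,-0.045],[0,0,0]],[[0,0,-0.06],[0,0,0]],[[0,0,-0.07],[0,0,0]],[[0,0,-0.07],[0,0,0]]]' | grep -E 'pos|gap|grasp'
python3 -m creep '[[[0,0.015,0],[0,0,0]],[[0.001,0.04,0],[0,0,0]],[[0.001,0.065,0],[0,0,0]],[[0.002,0.09,0],[0,0,0]],[[0.003,0.115,0],[0,0,0]]]'  | grep -E 'pos|gap|grasp'
python3 -m creep '[[[0,0.025,0],[0,0,0]],[[0.001,0.045,0],[0,0,0]],[[0.001,0.058,0],[0,0,0]],[[0.001,0.059,0],[0,0,0]],[[0.001,0.059,0],[0,0,0]]]'  | grep -E 'pos|gap|grasp'
python3 - <<'E'
from h import *
delta([.6470,-.0412,.03])
im,d=optics.camera("wrist");W=cloud("wrist",d)
for r in finder.trace("well_1","wrist"):
    w=W[r["pixels"]&(d>0)]; w=w[w[:,2]<.02]
    if len(w): print(r["confidence"],np.array(r["centre"])*[512,384],len(w),w.mean(0))
E
```

```text
position: [0.4775, -0.0756, 0.1606]
finger_gap: 0.0342
grasp_force: 60.4
position: [0.59, -0.0515, 0.1569]
finger_gap: 0.0344
grasp_force: 60.7
position: [0.647, -0.0401, 0.1565]
finger_gap: 0.0343
grasp_force: 60.8
t 16.4667 tcp [ 0.647  -0.0401  0.1565] tool shift [-0.0012  0.0001  0.1265]
0.87 [249.1904 179.2128] 1012 [ 0.645  -0.0425  0.0137]
0.85 [253.7984  23.6928] 1556 [0.6196 0.097  0.0138]
0.57 [250.5216 106.5984] 1321 [0.6322 0.0278 0.0137]
```

```bash
python3 -m creep '[[[-0.001,0,0.015],[0,0,0]],[[-0.001,0,0.035],[0,0,0]],[[-0.001,0,0.055],[0,0,0]],[[-0.001,0,0.075],[0,0,0]],[[-0.001,0,0.09],[0,0,0]]]' | grep -E 'pos|wri|gap|grasp'
python3 -m creep '[[[0,0,0.01],[0,0,0]],[[0,0,0.02],[0,0,0]],[[0,0,0.027],[0,0,0]],[[0,0,0.032],[0,0,0]],[[0,0,0.034],[0,0,0]]]' | grep -E 'pos|wri|gap|grasp'
python3 -m creep '[[[0,0,0],[0,0,0]],[[0,0,0.0015],[0,0,0]],[[0,0,0.0025],[0,0,0]],[[0,0,0.0025],[0,0,0]],[[0,0,0.0025],[0,0,0]]]' | grep -E 'pos|wri|gap|grasp'
```

```text
position: [0.6461, -0.0414, 0.0666]
wrist_force: [0.7, 1.0, -4.9]
finger_gap: 0.0343
grasp_force: 60.9
position: [0.6472, -0.0413, 0.0338]
wrist_force: [0.4, 0.3, -3.0]
finger_gap: 0.0343
grasp_force: 60.9
position: [0.6474, -0.0413, 0.0318]
wrist_force: [-1.0, 0.3, -3.7]
finger_gap: 0.0344
grasp_force: 60.9
```

```bash
python3 -m creep '[[[0,0,0.0007],[0,0,0]],[[0,0,0.0015],[0,0,0]],[[0,0,0.0015],[0,0,0]],[[0,0,0.0015],[0,0,0]],[[0,0,0.0015],[0,0,0]]]' | grep -E 'pos|wri|gap'
```

```text
position: [0.6477, -0.0414, 0.0309]
wrist_force: [-2.5, 0.7, 6.3]
finger_gap: 0.0344
```

```bash
python3 -m creep '[[[0,0,-0.0005],[0,0,0]],[[0,0,-0.0005],[0,0,0]],[[0,0,-0.0005],[0,0,0]],[[0,0,-0.0005],[0,0,0]],[[0,0,-0.0005],[0,0,0]]]' 0.5 | grep -E 'wri|gap'
python3 -m creep '[[[0,0,-0.02],[0,0,0]],[[0,0,-0.045],[0,0,0]],[[0,0,-0.07],[0,0,0]],[[0,0,-0.1],[0,0,0]],[[0,0,-0.13],[0,0,0]]]' 0.8 | grep -E 'pos|wri|gap'
python3 -m creep '[[[-0.02,-0.033,0],[0,0,0]],[[-0.04,-0.066,0],[0,0,0]],[[-0.06,-0.099,0],[0,0,0]],[[-0.08,-0.132,0],[0,0,0]],[[-0.1,-0.165,0],[0,0,0]]]' | grep -E 'pos'
python3 -m creep '[[[-0.02,-0.033,0],[0,0,0]],[[-0.04,-0.066,0],[0,0,0]],[[-0.049,-0.08,0],[0,0,0]],[[-0.049,-0.08,0],[0,0,0]],[[-0.049,-0.08,0],[0,0,0]]]' | grep -E 'pos'
python3 - <<'E'
from h import *
im=punch("wrist",[.4326,-.2312],.023);save("w7.png",im)
E
```

```text
wrist_force: [1.2, -0.4, 0.2]
finger_gap: 0.0639
position: [0.647, -0.0412, 0.1617]
wrist_force: [0.7, -0.5, 0.5]
finger_gap: 0.0765
position: [0.5014, -0.1699, 0.1606]
position: [0.4326, -0.2323, 0.1609]
wrist axis/top [ 0.4319 -0.2319  0.0901] rms 0.0004599779442837816 2223
t 19.9 tcp [ 0.4326 -0.2323  0.1609] tool shift [ 0.0005 -0.0007 -0.    ]
```

View pics/w7.png

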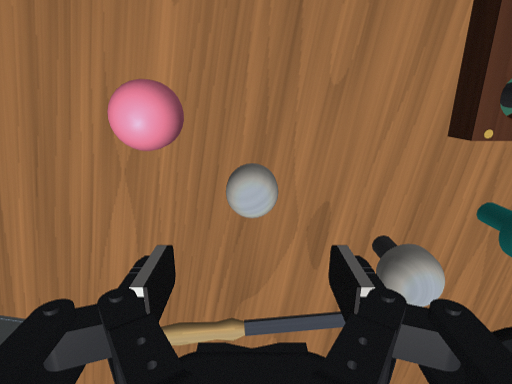

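Punch_46 is at (252,190) between the fingers. Pink at (146,115) and punch_56 at (410,275) are clear of them. Gripping punch_46.

```bash
python3 -m creep '[[[0,-0.001,0.025],[0,0,0]],[[0,-0.001,0.06],[0,0,0]],[[0,-0.001,0.095],[0,0,0]],[[0,-0.001,0.125],[0,0,0]],[[0,-0.001,0.142],[0,0,0]]]' | grep -E 'pos|wri'
python3 -m creep '[[[0,0,0],[0,0,0]],[[0,0,0],[0,0,0]],[[0,0,0],[0,0,0]],[[0,0,0],[0,0,0]],[[0,0,0],[0,0,0]]]' -1 70 | grep -E 'pos|wri|gap|grasp'
python3 -m creep '[[[0,0,-0.003],[0,0,0]],[[0,0,-0.01],[0,0,0]],[[0,0,-0.025],[0,0,0]],[[0,0,-0.045],[0,0,0]],[[0,0,-0.07],[0,0,0]]]' | grep -E 'pos|wri|gap|grasp'
python3 -m creep '[[[0,0,-0.025],[0,0,0]],[[0,0,-0.045],[0,0,0]],[[0,0,-0.06],[0,0,0]],[[0,0,-0.07],[0,0,0]],[[0,0,-0.07],[0,0,0]]]' | grep -E 'pos|gap|grasp'
python3 -c "
from h import *
delta([.6343,.028,.16])"
```

```text
position: [0.4315, -0.2301, 0.0152]
wrist_force: [0.8, 0.1, -0.9]
position: [0.4328, -0.2322, 0.0199]
wrist_force: [0.9, -0.2, 2.5]
finger_gap: 0.0448
grasp_force: 72.4
position: [0.4313, -0.2315, 0.0891]
wrist_force: [-0.4, -0.7, -5.3]
finger_gap: 0.0447
grasp_force: 72.2
position: [0.4325, -0.2324, 0.161]
finger_gap: 0.0444
grasp_force: 72.2
t 21.6667 tcp [ 0.4325 -0.2324  0.161 ] tool shift [0.22   0.2451 0.0009]
```

```bash
python3 -m creep '[[[0.01,0.011,0],[0,0,0]],[[0.029,0.032,0],[0,0,0]],[[0.05,0.056,0],[0,0,0]],[[0.071,0.079,0],[0,0,0]],[[0.092,0.103,0],[0,0,0]]]'  | grep -E 'pos|gap'
python3 -m creep '[[[0.021,0.023,0],[0,0,0]],[[0.042,0.047,0],[0,0,0]],[[0.063,0.07,0],[0,0,0]],[[0.083,0.093,0],[0,0,0]],[[0.1,0.112,0],[0,0,0]]]'  | grep -E 'pos|gap'
python3 -m creep '[[[0.015,0.016,0],[0,0,0]],[[0.025,0.027,0],[0,0,0]],[[0.028,0.03,0],[0,0,0]],[[0.028,0.03,0],[0,0,0]],[[0.028,0.03,0],[0,0,0]]]'  | grep -E 'pos|gap|grasp'
python3 - <<'E'
from h import *
delta([.6343,.0280,.03])
im,d=optics.camera("wrist");W=cloud("wrist",d)
for r in finder.trace("well_1","wrist"):
    w=W[r["pixels"]&(d>0)]; w=w[w[:,2]<.02]
    if len(w): print(r["confidence"],np.array(r["centre"])*[512,384],len(w),w.mean(0))
E
```

```text
position: [0.517, -0.1216, 0.1576]
finger_gap: 0.0443
position: [0.6097, -0.0026, 0.1572]
finger_gap: 0.0443
position: [0.6332, 0.0279, 0.1581]
finger_gap: 0.0446
grasp_force: 72.7
t 22.9167 tcp [0.6332 0.0279 0.1581] tool shift [-0.0001  0.0013  0.1281]
0.97 [253.2864 173.2992] 1008 [0.6328 0.0263 0.0135]
0.93 [255.1808 103.4112] 1304 [0.62   0.0966 0.0136]
```

```bash
python3 -m creep '[[[0,0.001,0.015],[0,0,0]],[[0,0.001,0.035],[0,0,0]],[[0,0.001,0.055],[0,0,0]],[[0,0.001,0.075],[0,0,0]],[[0,0.001,0.09],[0,0,0]]]' | grep -E 'pos|wri|gap|grasp'
python3 -m creep '[[[0,0,0.01],[0,0,0]],[[0,0,0.02],[0,0,0]],[[0,0,0.027],[0,0,0]],[[0,0,0.032],[0,0,0]],[[0,0,0.0335],[0,0,0]]]' | grep -E 'pos|wri|gap|grasp'
python3 -m creep '[[[0,0,0],[0,0,0]],[[0,0,0.0015],[0,0,0]],[[0,0,0.0025],[0,0,0]],[[0,0,0.0025],[0,0,0]],[[0,0,0.0025],[0,0,0]]]' | grep -E 'pos|wri|gap|grasp'
```

```text
position: [0.6338, 0.0276, 0.0672]
wrist_force: [-0.4, 0.6, -5.7]
finger_gap: 0.0444
grasp_force: 72.7
position: [0.6345, 0.0285, 0.0347]
wrist_force: [-0.1, -0.2, -5.1]
finger_gap: 0.0446
grasp_force: 72.7
position: [0.6347, 0.0286, 0.0328]
wrist_force: [0.3, 0.3, -5.7]
finger_gap: 0.0445
grasp_force: 72.7
```

```bash
python3 -m creep '[[[0,0,0.0007],[0,0,0]],[[0,0,0.0015],[0,0,0]],[[0,0,0.0015],[0,0,0]],[[0,0,0.0015],[0,0,0]],[[0,0,0.0015],[0,0,0]]]' | grep -E 'pos|wri|gap'
```

```text
position: [0.6349, 0.0286, 0.0319]
wrist_force: [-3.3, -1.3, 4.8]
finger_gap: 0.044
```

```bash
python3 -m creep '[[[0,0,0.0004],[0,0,0]],[[0,0,0.0008],[0,0,0]],[[0,0,0.0008],[0,0,0]],[[0,0,0.0008],[0,0,0]],[[0,0,0.0008],[0,0,0]]]' | grep -E 'pos|wri|gap'
```

```text
position: [0.635, 0.0284, 0.0319]
wrist_force: [-7.0, -0.3, 14.1]
finger_gap: 0.0445
```

```bash
python3 -m creep '[[[0,0,-0.001],[0,0,0]],[[0,0,-0.001],[0,0,0]],[[0,0,-0.001],[0,0,0]],[[0,0,-0.001],[0,0,0]],[[0,0,-0.001],[0,0,0]]]' 0.8 | grep -E 'wri|gap'
python3 -m creep '[[[0,0,-0.02],[0,0,0]],[[0,0,-0.045],[0,0,0]],[[0,0,-0.07],[0,0,0]],[[0,0,-0.1],[0,0,0]],[[0,0,-0.13],[0,0,0]]]' 1 | grep -E 'pos|wri|gap'
python3 -m creep '[[[-0.036,-0.011,0],[0,0,0]],[[-0.072,-0.022,0],[0,0,0]],[[-0.108,-0.033,0],[0,0,0]],[[-0.144,-0.044,0],[0,0,0]],[[-0.18,-0.055,0],[0,0,0]]]' | grep -E 'pos'
python3 -m creep '[[[-0.036,-0.011,0],[0,0,0]],[[-0.072,-0.022,0],[0,0,0]],[[-0.108,-0.033,0],[0,0,0]],[[-0.122,-0.038,0],[0,0,0]],[[-0.122,-0.038,0],[0,0,0]]]' | grep -E 'pos'
python3 -m creep '[[[0,0,0],[0,0,0]],[[0,0,0],[0,0,0]],[[0,0,0],[0,0,0]],[[0,0,0],[0,0,0]],[[0,0,0],[0,0,0]]]' | grep -E 'pos|gap'
python3 - <<'E'
from h import *
im=punch("wrist",[.5966,-.2869],.028);save("w8.png",im)
E
```

```text
wrist_force: [0.8, -0.3, 0.3]
finger_gap: 0.077
position: [0.6343, 0.0286, 0.1623]
wrist_force: [0.2, -0.6, 0.4]
finger_gap: 0.0855
position: [0.6123, -0.16, 0.1614]
position: [0.5962, -0.2886, 0.1607]
position: [0.5975, -0.2843, 0.1615]
finger_gap: 0.085
wrist axis/top [ 0.5944 -0.288   0.0971] rms 0.0004854194067451785 3301
t 27.1833 tcp [ 0.5975 -0.2843  0.1615] tool shift [-0.0031 -0.0038  0.    ]
```

View pics/w8.png

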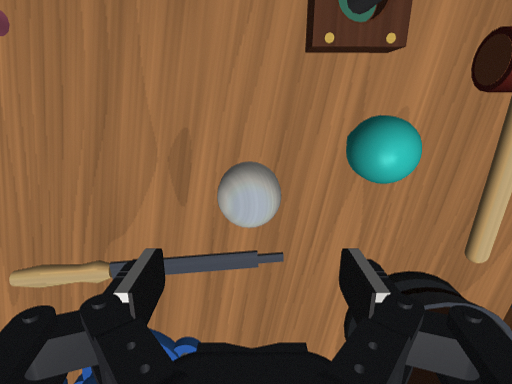

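Punch_56 is at (249,195) between the fingers, and turquoise at (384,149) is clear of them. Gripping.

```bash
python3 -m creep '[[[-0.002,-0.003,0.02],[0,0,0]],[[-0.002,-0.003,0.05],[0,0,0]],[[-0.002,-0.003,0.09],[0,0,0]],[[-0.002,-0.003,0.12],[0,0,0]],[[-0.002,-0.003,0.14],[0,0,0]]]' | grep -E 'pos|wri'
python3 -m creep '[[[0,0,0],[0,0,0]],[[0,0,0],[0,0,0]],[[0,0,0],[0,0,0]],[[0,0,0],[0,0,0]],[[0,0,0],[0,0,0]]]' -1 80 | grep -E 'pos|wri|gap|grasp'
python3 -m creep '[[[0,0,-0.003],[0,0,0]],[[0,0,-0.01],[0,0,0]],[[0,0,-0.025],[0,0,0]],[[0,0,-0.045],[0,0,0]],[[0,0,-0.07],[0,0,0]]]' | grep -E 'pos|wri|gap|grasp'
python3 -m creep '[[[0,0,-0.025],[0,0,0]],[[0,0,-0.045],[0,0,0]],[[0,0,-0.06],[0,0,0]],[[0,0,-0.07],[0,0,0]],[[0,0,-0.07],[0,0,0]]]' | grep -E 'pos|gap|grasp'
python3 -c "
from h import *
delta([.622,.097,.16])"
```

```text
position: [0.5934, -0.2867, 0.0179]
wrist_force: [0.5, -0.8, -0.5]
position: [0.5955, -0.2881, 0.0232]
wrist_force: [-0.7, -0.3, 4.9]
finger_gap: 0.054
grasp_force: 86.0
position: [0.5937, -0.2872, 0.0911]
wrist_force: [0.4, 0.7, -7.6]
finger_gap: 0.0542
grasp_force: 86.0
position: [0.5951, -0.288, 0.1638]
finger_gap: 0.0545
grasp_force: 86.0
t 28.95 tcp [ 0.5951 -0.288   0.1638] tool shift [0.374  0.0954 0.0033]
```

```bash
python3 -m creep '[[[0.01,0.002,0],[0,0,0]],[[0.034,0.008,0],[0,0,0]],[[0.063,0.016,0],[0,0,0]],[[0.092,0.023,0],[0,0,0]],[[0.121,0.031,0],[0,0,0]]]'  | grep -E 'pos|gap'
python3 -m creep '[[[0.029,0.007,0],[0,0,0]],[[0.058,0.015,0],[0,0,0]],[[0.087,0.022,0],[0,0,0]],[[0.116,0.03,0],[0,0,0]],[[0.145,0.037,0],[0,0,0]]]'  | grep -E 'pos|gap'
python3 -m creep '[[[0.029,0.007,0],[0,0,0]],[[0.058,0.015,0],[0,0,0]],[[0.082,0.021,0],[0,0,0]],[[0.1,0.025,0],[0,0,0]],[[0.108,0.027,0],[0,0,0]]]'  | grep -E 'pos|gap'
python3 -m creep '[[[0,0,0],[0,0,0]],[[0,0,0],[0,0,0]],[[0,0,0],[0,0,0]],[[0,0,0],[0,0,0]],[[0,0,0],[0,0,0]]]' | grep -E 'pos|gap'
python3 - <<'E'
from h import *
delta([.622,.0972,.03])
im,d=optics.camera("wrist");W=cloud("wrist",d)
for r in finder.trace("well_1","wrist"):
    w=W[r["pixels"]&(d>0)]; w=w[w[:,2]<.02]
    if len(w): print(r["confidence"],np.array(r["centre"])*[512,384],len(w),w.mean(0))
E
```

```text
position: [0.6026, -0.1613, 0.1597]
finger_gap: 0.0541
position: [0.6131, -0.0118, 0.1598]
finger_gap: 0.0542
position: [0.6201, 0.1002, 0.1597]
finger_gap: 0.0545
position: [0.6211, 0.0964, 0.1612]
finger_gap: 0.0537
t 30.6167 tcp [0.6211 0.0964 0.1612] tool shift [0.0007 0.001  0.1312]
0.58 [254.5152 171.8016] 953 [0.6201 0.0956 0.0134]
```

```bash
python3 -m creep '[[[0.001,0.001,0.015],[0,0,0]],[[0.001,0.001,0.035],[0,0,0]],[[0.001,0.001,0.055],[0,0,0]],[[0.001,0.001,0.075],[0,0,0]],[[0.001,0.001,0.09],[0,0,0]]]' | grep -E 'pos|wri|gap|grasp'
python3 -m creep '[[[0,0,0.01],[0,0,0]],[[0,0,0.02],[0,0,0]],[[0,0,0.027],[0,0,0]],[[0,0,0.032],[0,0,0]],[[0,0,0.0335],[0,0,0]]]' | grep -E 'pos|wri|gap|grasp'
python3 -m creep '[[[0,0,0],[0,0,0]],[[0,0,0.0015],[0,0,0]],[[0,0,0.002],[0,0,0]],[[0,0,0.002],[0,0,0]],[[0,0,0.002],[0,0,0]]]' | grep -E 'pos|wri|gap|grasp'
```

```text
position: [0.6214, 0.0981, 0.0696]
wrist_force: [-0.6, 0.7, -7.7]
finger_gap: 0.0539
grasp_force: 86.2
position: [0.6219, 0.0984, 0.0374]
wrist_force: [-0.3, 0.5, -7.0]
finger_gap: 0.054
grasp_force: 86.2
position: [0.622, 0.0984, 0.0361]
wrist_force: [-0.1, 0.4, -8.0]
finger_gap: 0.0546
grasp_force: 86.2
```

```bash
python3 -m creep '[[[0,0,0.0007],[0,0,0]],[[0,0,0.0015],[0,0,0]],[[0,0,0.0015],[0,0,0]],[[0,0,0.0015],[0,0,0]],[[0,0,0.0015],[0,0,0]]]' | grep -E 'pos|wri|gap'
```

```text
position: [0.6222, 0.0984, 0.0352]
wrist_force: [-5.0, -0.6, 6.3]
finger_gap: 0.0545
```

```bash
python3 -m creep '[[[0,0,0.0005],[0,0,0]],[[0,0,0.001],[0,0,0]],[[0,0,0.001],[0,0,0]],[[0,0,0.001],[0,0,0]],[[0,0,0.001],[0,0,0]]]' | grep -E 'pos|wri|gap'
```

```text
position: [0.6223, 0.0984, 0.0351]
wrist_force: [-8.9, -1.3, 17.6]
finger_gap: 0.0543
```

Contact with the felt. Relieve, open, rise, then back away along the row to look.

```bash
python3 -m creep '[[[0,0,-0.001],[0,0,0]],[[0,0,-0.001],[0,0,0]],[[0,0,-0.001],[0,0,0]],[[0,0,-0.001],[0,0,0]],[[0,0,-0.001],[0,0,0]]]' 1 | grep -E 'wri|gap'
python3 -m creep '[[[0,0,-0.02],[0,0,0]],[[0,0,-0.045],[0,0,0]],[[0,0,-0.07],[0,0,0]],[[0,0,-0.1],[0,0,0]],[[0,0,-0.13],[0,0,0]]]' | grep -E 'pos|wri|gap'
python3 -m creep '[[[-0.01,-0.04,-0.02],[0,0,0]],[[-0.02,-0.08,-0.03],[0,0,0]],[[-0.03,-0.12,-0.04],[0,0,0]],[[-0.04,-0.16,-0.04],[0,0,0]],[[-0.05,-0.2,-0.04],[0,0,0]]]' | grep -E 'pos'
python3 -m creep '[[[0,0,0],[0,0,0]],[[0,0,0],[0,0,0]],[[0,0,0],[0,0,0]],[[0,0,0],[0,0,0]],[[0,0,0],[0,0,0]]]' | grep -E 'time|wri'
python3 - <<'E'
from h import *
for xy,r in(([.622,.097],.028),([.6345,.028],.023),([.647,-.0415],.018),([.66,-.11],.013)): punch("top",xy,r)
im,d=optics.camera("top");a=cv2.resize(im[130:190,195:315],(800,400))
im,d=optics.camera("side");b=cv2.resize(im[160:240,270:360],(225,200))
c=np.zeros((600,800,3),np.uint8);c[:400]=a;c[400:,:225]=b;im,_=optics.camera("wrist");c[400:,260:526]=cv2.resize(im,(266,200));save("end.png",c)
E
```

```text
wrist_force: [0.3, 0.0, -0.4]
finger_gap: 0.0854
position: [0.6216, 0.0985, 0.1653]
wrist_force: [-0.1, -0.1, 0.3]
finger_gap: 0.0857
position: [0.4367, 0.0149, 0.2046]
time_s: 34.47
wrist_force: [0.1, -0.6, 0.2]
top axis/top [0.623  0.0997 0.1083] rms 0.002117711492134785 218
t 34.4667 tcp [0.439  0.0156 0.2039] tool shift [ 0.0496  0.1961 -0.0002]
top axis/top [0.6353 0.0289 0.1013] rms 0.002126554600475795 158
t 34.5667 tcp [0.4388 0.0156 0.2038] tool shift [-0.0223  0.1958 -0.0002]
top axis/top [ 0.6492 -0.0407  0.0946] rms 0.002333480315996095 97
t 34.6667 tcp [0.4386 0.0155 0.2039] tool shift [-0.0931  0.1971 -0.0002]
top axis/top [ 0.663  -0.1062  0.0874] rms 0.001973574867399923 42
t 34.7667 tcp [0.4384 0.0155 0.2041] tool shift [-0.16    0.1991 -0.0001]
```

View pics/end.png

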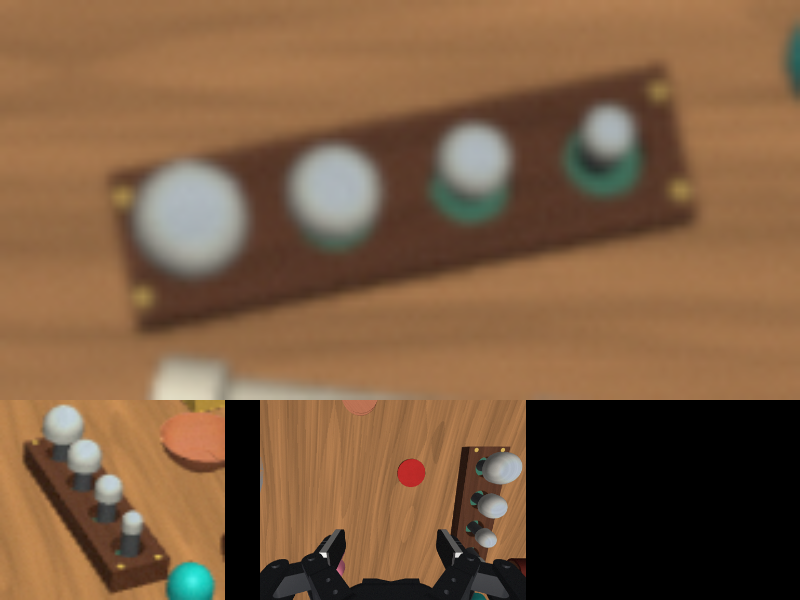

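All four punches stand upright in order of size, from the largest at (190,217) to the smallest at (607,132). Their tops are at 108, 101, 95 and 87 mm, as expected for punches standing on the felt. The arm is clear.

```bash
python3 -c "
from plant import bot
print(bot.close_job())"
```

```text
the job is handed in; nothing more can be done
None
```

I handed the job in at about 35 s of the 109 s, with all four punches upright on the felt in size order: 26 in well_4 nearest the vise, then 36, 46 and 56 in well_1. The first grip on punch_26 slid off its dome because the fingertips sit about 20 mm behind the reported TCP, but it stayed standing and the second grip held; no verdict came back after hand-in.

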